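# Pack the class tote at the bag maker's table

### The arm

A 6-joint arm with a two-finger parallel gripper is mounted at the origin on the work surface. World frame = base frame: x ahead of the robot, y to its left, z up, the work surface at z = 0. Lengths are in m, angles in degrees, forces in N, time in s.
With the tool pointing down it reaches from about 0.375 to 0.9 m from the base axis. Payload 3.1 kg.
Tool frame: the origin (TCP) lies at the very end of the fingers, on their centre line; the grasp point (between the pads) lies 19 mm behind it; z points along the fingers, y is the direction in which the jaws open and shut (so a half turn about z gives the same grasp; the last joint's range is limited). The gripper opens to 87 mm and grips with 3 to 60 N. Pads are 19 mm wide; open, the fingers measure 117 mm over their backs; the gripper's body (75 mm by 190 mm) begins 51 mm behind the grasp point.
Start: joints at [64.887, 30.224, 82.088, -0, 67.689, -10.227], TCP at [0.161, 0.604, 0.223] pointing down, gripper open.
Joint ranges: [-176.69, 176.69], [-43.24, 126.21], [12.49, 139.97], [-82, 262], [0, 151.66], [-163.58, 163.58]. Speed limits (degrees/s): [159.86, 159.86, 180, 180, 180, 180].

### API

Orientations are given as a 3x3 rotation matrix whose columns are the frame's x, y, z axes.
In Python, from rig import readout, capture, camera_model, bot, spot_in, regions_of gives the robot as it stands.
- The arm moves only by the tool send_rows, never from a script. Its argument "moves" is a list that holds one entry, the list of rows, each a list of 7 numbers: the turn, a rotation vector about the tool's x, y, z in degrees, then the shift along the tool's x, y, z in cm, then the opening, from -1 (shut) to 1 (fully open). A call has exactly 5 rows; each row shifts and turns the commanded pose from where the row before left it, along the tool's axes as they then stand; what a row does not reach is not made up. A row lasts 1/10 s, in which the tool goes at most 50 mm and 8.59 degrees, less where a joint would pass 70% of its speed; a pose out of reach is approached as far as the arm can. A call with a gripper value outside its range is refused whole. The fingers move at their own pace and stop on an object; the grip force is fixed at half the most. Time passes only in rows, so rows that do not move let the fingers close, or fill a call up. It gives the time, the measured TCP pose, the force and the opening at its end, in the units of the state.
- readout.read_state(): the state, without advancing time (a new reading comes with each control period).
- capture(name): name is "scene" or "top" or "wrist"; returns the picture (420x560x3 uint8, blue, green, red); there is no depth.
- camera_model(name): a dict with "camera_matrix" (3x3 intrinsics, pixels), "pose" (4x4, takes a point from camera to world coordinates). Camera axes: x right, y up, looking along -z (the intrinsics and any distortion apply to the point x, -y, -z); pixel columns grow to the right and rows downward; lengths in m; the calibration is good to about 2 mm. A picture is of the moment at which its call begins: read the wrist's pose just before it. camera_model takes no time and is no camera call; for the wrist camera it gives the pose at the moment of the call.
- bot.hand_in(): hands the job in, once; it reports no verdict.
Trained networks look in the newest picture that a camera, given by its name, has taken for a name from the list of things; names that differ only in an ending like _2 or _b are one class to them, and where a whole thing is asked for, a point or a joint stands for the part that bears it (a point fixed in the world has none). Each returns a list of dicts, best first, with "p" (0 to 1); they miss things now and then, are a little off and sometimes report something else, mostly with a low value. They report only what shows in the picture. A call takes as long as a camera call. They do not tell look-alikes from the thing itself.
- spot_in(camera, thing): "location" ([x, y, z] in m, in world coordinates, good to about 4 mm: the middle of the surface that is visible of it).
- regions_of(camera, thing): "mask" (420x560 bool, what is visible of it).
The state is a dict: "time_s": time; "joint_positions": joint angles; "qvel": joint speeds; "tau": joint torques, N m; "position": TCP position; "tcp_rot": TCP orientation; "force": force on the tool from outside, world axes, zero at the start; "moment": the same for the moment, N m; "opening": opening from 0.0 (shut) to 1.0 (fully open).
Only numpy, scipy, OpenCV 4.12 (cv2) and the standard library are available. Lean on these libraries where they do the work, as an engineer would, in place of code of your own. Each camera call takes 0.05 s, during which the arm holds its last target. There are 200 camera calls.

### The job

Pack the class tote: first push the cutting machine's red lever all the way over to off (towards the casing), and only then take the wooden bag handles out of its catch tray and put every one of them down in the empty compartment of the grey tote. Nest every coloured sorting cup, upright and fully home, into the white cup that is fixed in the tote's other compartment, so that all cups make one straight stack there, in any colour order. Leave the mug, the glass jar and the clamp alone.

Things in the scene. Friction and masses are not known exactly. Their poses are not given: they have to be found in the camera images.
- machine: white desktop cutting machine, fixed; place and yaw vary. Origin: on the table under the centre of its open aluminium catch tray (220 x 160 mm outside along machine x, y; 25 mm high; floor and walls 4 mm). Its casing, 460 mm along x and 160 mm high, has its front face at machine y = +110 mm and lies beyond it (+y)
- tray (a point): centre of the catch tray's inner floor (4 mm above the table); axes as the machine's
- switch (a joint): on/off lever on a grey block (50 x 70 x 25 mm) beside the catch tray: 0 = on (leaning to machine -y, away from the casing), 1.0 rad = off, its stop (leaning to machine +y). Starts at 0 to 0.15, stays where left, moves under about 1 N at the tip. Steel rod, 80 mm from pivot to ball centre; it pivots about an axis along machine x, at machine x = -155 mm, y = 0, 22 mm above the table
- switch_tip (a point): centre of the red 26 mm ball at the lever's end; 92 mm above the table at either end of its travel, 102 mm midway
- tote: grey open plastic tote, fixed in a run (place and yaw differ from start to start), 300 x 160 x 50 mm (x, y, z), walls and floor 5 mm, split into two equal compartments by a divider across its middle at x = 0 (48 mm high at most). Origin: centre of its underside
- cup_place (a point): centre of the floor of the tote's cup compartment (clear inside 142 x 150 mm along tote x and y), where the white cup is fixed, up to 35 mm off centre; 5 mm above the table; axes as the tote's
- handle_place (a point): centre of the floor of the tote's other compartment (clear inside 142 x 150 mm along tote x and y), for the bag handles; 5 mm above the table; axes as the tote's
- cup_white: white sorting cup, screwed upright to the tote's floor (place varies): bottom of the stack. 58 mm high; outside 47 mm across at the foot, 57 mm at 30 mm height, then a straight rim band 65 mm across from 33 mm height to the rim; mouth 60 mm. Solid inner floor 28 mm above its underside: each cup fully home stands 28 mm above the one below, 2 mm play. Origin: underside centre, z out of mouth
- cup_blue: Blue plastic sorting cup, the same shape as the white one, about 90 g; loose; may be absent. Origin: centre of its underside, z up out of the mouth, starts upright on the cutting mat
- cup_yellow: Yellow plastic sorting cup, the same shape as the white one, about 90 g; loose; may be absent. Origin: centre of its underside, z up out of the mouth, starts upright on the cutting mat
- cup_red: Red plastic sorting cup, the same shape as the white one, about 90 g; loose; may be absent. Origin: centre of its underside, z up out of the mouth, starts upright on the cutting mat
- cup_orange: Orange plastic sorting cup, the same shape as the white one, about 90 g; loose; may be absent. Origin: centre of its underside, z up out of the mouth, starts upright on the cutting mat
- bar0: light wooden bag handle bar with brass bushings, 110 x 22 x 20 mm (x, y, z), about 40 g, lying in the catch tray roughly along machine y; loose; may be absent. Origin: centre of its underside, long axis x
- bar1: light wooden bag handle bar with brass bushings, 110 x 22 x 20 mm (x, y, z), about 40 g, lying in the catch tray roughly along machine y; loose; may be absent. Origin: centre of its underside, long axis x
- bar2: light wooden bag handle bar with brass bushings, 110 x 22 x 20 mm (x, y, z), about 40 g, lying in the catch tray roughly along machine y; loose; may be absent. Origin: centre of its underside, long axis x
- mug: bystander: blue ceramic mug, 80 mm across, 90 mm high, handle at its +y; origin under its centre
- jar: bystander: glass jar with a brass lid, 64 mm across, 85 mm high; origin under its centre
- clamp: bystander: black bar clamp lying flat, 150 mm along its x, 20 mm high, jaws reaching 60 mm to its +y; origin under the middle of its bar
Things that resemble listed ones, but are neither listed nor needed, are in the scene too. Of the things that look like the cup_blue, the largest one is meant.

How it is judged (in metres and radians):
On the way:
1. the machine's lever is pushed over to off (value of joint switch above 0.85 rad), for 0.2 s.
At the end, for the whole second after the job is handed in: Lever off (>0.85 rad). Each coloured cup upright (0.12 rad), within 15 mm of the white cup's axis and a multiple of 28 mm (±5) above it. Each bag handle's centre inside its compartment, underside under 55 mm above its floor. All at rest (value of joint switch above 0.85 rad and horizontal distance between each of cup_blue, cup_yellow, cup_red, cup_orange and cup_white below 0.015 m and angle between each of cup_blue, cup_yellow, cup_red, cup_orange's own z axis and vertical below 0.12 rad and linear speed of each of cup_blue, cup_yellow, cup_red, cup_orange, bar0, bar1, bar2 below 0.02 m/s and (z of cup_blue in the frame of cup_white between 0.023 and 0.033 m or z of cup_blue in the frame of cup_white between 0.051 and 0.061 m or z of cup_blue in the frame of cup_white between 0.079 and 0.089 m or z of cup_blue in the frame of cup_white between 0.107 and 0.117 m) and (z of cup_yellow in the frame of cup_white between 0.023 and 0.033 m or z of cup_yellow in the frame of cup_white between 0.051 and 0.061 m or z of cup_yellow in the frame of cup_white between 0.079 and 0.089 m or z of cup_yellow in the frame of cup_white between 0.107 and 0.117 m) and (z of cup_red in the frame of cup_white between 0.023 and 0.033 m or z of cup_red in the frame of cup_white between 0.051 and 0.061 m or z of cup_red in the frame of cup_white between 0.079 and 0.089 m or z of cup_red in the frame of cup_white between 0.107 and 0.117 m) and (z of cup_orange in the frame of cup_white between 0.023 and 0.033 m or z of cup_orange in the frame of cup_white between 0.051 and 0.061 m or z of cup_orange in the frame of cup_white between 0.079 and 0.089 m or z of cup_orange in the frame of cup_white between 0.107 and 0.117 m) and x of bar0 in the frame of handle_place between -0.066 and 0.066 m and y of bar0 in the frame of handle_place between -0.072 and 0.072 m and z of bar0 in the frame of handle_place between -0.01 and 0.055 m and x of bar1 in the frame of handle_place between -0.066 and 0.066 m and y of bar1 in the frame of handle_place between -0.072 and 0.072 m and z of bar1 in the frame of handle_place between -0.01 and 0.055 m and x of bar2 in the frame of handle_place between -0.066 and 0.066 m and y of bar2 in the frame of handle_place between -0.072 and 0.072 m and z of bar2 in the frame of handle_place between -0.01 and 0.055 m); the robot touches nothing.
It fails at once if a bag handle is lifted out of the tray while the machine is still on (value of joint switch below 0.7 rad and height (world z) of any of bar0, bar1, bar2 above 0.05 m).
It fails at once if the mug, the jar or the clamp is shifted (over 30 mm) or tipped (distance of any of mug, jar, clamp from where it was at the start of the episode above 0.03 m or angle between any of mug, jar, clamp's own z axis and vertical above 0.5 rad).
Of cup_blue, cup_yellow, cup_red, cup_orange only 3 to 4 are there at a start; the rules pass over those that are not, and their reading is None.
Of bar0, bar1, bar2 only 2 to 3 are there at a start; the rules pass over those that are not, and their reading is None.
At some moment in a run one of cup_blue, cup_yellow, cup_red, cup_orange may be knocked a few centimetres aside while the robot is not near it.
It also fails if it takes over 210 s, if anything falls off the work surface, if the arm or the gripper's body presses on something with over 40 N, if the wrist force passes 120 N, or if a joint passes its speed limit or range.

## Working session

There is one attempt and no reset: what is moved stays moved. The work goes in short steps, Python scripts to look and compute and a tool call to move; the robot and the scene stay as the last step left them, time stands still between calls to the robot, and variables do not carry over. Pictures are saved under pics/ and viewed, about 12 in all and at most 16, crops included, and the job is handed in when it is done.

Besides the shell and the picture viewer there is one more tool, called after "Emit:" as name(argument=value, ...), one argument or row to a line, values as JSON. send_rows: Moves the arm, as the interface text tells. Its arguments: {"type":"object","properties":{"moves":{"type":"array","items":{"type":"array","items":{"type":"array","items":{"type":"number"}}}}},"required":["moves"]}

```bash
ls; mkdir -p pics; python3 - <<'E'
from rig import *
import cv2,numpy as np
s=readout.read_state(); print(s)
for n in("scene","top"):
    cv2.imwrite(f"pics/{n}0.png",capture(n)); m=camera_model(n); print(n,m["camera_matrix"],m["pose"])
for t in["cup_white","cup_blue","cup_yellow","cup_red","cup_orange","bar0","machine","switch","switch_tip","tote","mug","jar","clamp"]:
    for c in("top","scene"):
        print(t,c,[(round(float(d["p"]),2),np.round(d["location"],3).tolist()) for d in spot_in(c,t)][:6])
E
```

```text
pics
{'time_s': 0.0, 'joint_positions': array([ 6.48880513e+01,  3.02794887e+01,  8.21573963e+01, -1.28447017e-03,
        6.76871547e+01, -1.02261400e+01]), 'qvel': array([ 0.04731507,  0.01064411, -0.08892999, -0.05796324,  0.05425851,
        0.00695231]), 'tau': array([-4.52605200e-04, -4.40040958e+01, -1.76593405e+01,  6.32269029e-02,
        5.83365757e-02, -1.78393720e-04]), 'position': array([0.16020748, 0.60335878, 0.22156041]), 'tcp_rot': array([[-9.66441766e-01,  2.56884220e-01, -8.99978627e-04],
       [ 2.56885539e-01,  9.66439829e-01, -1.96907563e-03],
       [ 3.63950731e-04, -2.13418843e-03, -9.99997656e-01]]), 'force': array([-0.70247877,  0.06475688,  0.09696264]), 'moment': array([-0.01554188,  0.02142962, -0.01085809]), 'opening': 0.9991590407528939}
scene [[464.16271845   0.         276.35103455]
 [  0.         464.16271845 210.36386493]
 [  0.           0.           1.        ]] [[-0.49211787 -0.73898273  0.46013533  0.9929766 ]
 [ 0.87042126 -0.40940274  0.27341586  0.2913361 ]
 [-0.01366893  0.5350644   0.84470068  0.83780188]
 [ 0.          0.          0.    
[... 1437 characters left out ...]
[0.432, 0.282, 0.097])]
switch_tip top [(0.54, [0.426, 0.277, 0.105]), (0.47, [0.554, 0.43, 0.133]), (0.32, [0.471, 0.066, 0.028])]
switch_tip scene [(0.75, [0.425, 0.284, 0.098])]
tote top [(0.78, [0.568, -0.222, 0.005]), (0.27, [0.795, -0.129, 0.087]), (0.22, [0.354, 0.014, 0.018])]
tote scene [(0.82, [0.58, -0.218, 0.005])]
mug top [(0.75, [0.806, 0.041, 0.038]), (0.47, [0.357, 0.012, 0.024])]
mug scene [(0.95, [0.791, 0.039, 0.048])]
jar top [(0.74, [0.794, -0.133, 0.09])]
jar scene [(0.8, [0.813, -0.127, 0.078]), (0.61, [0.36, 0.014, 0.016]), (0.6, [0.504, -0.228, 0.043])]
clamp top [(0.66, [0.352, 0.008, 0.021])]
clamp scene [(0.62, [0.359, 0.015, 0.018]), (0.38, [0.43, 0.284, 0.099])]
```

View pics/top0.png

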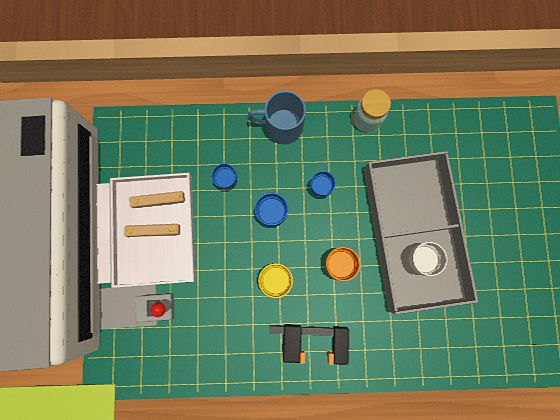

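View pics/scene0.png

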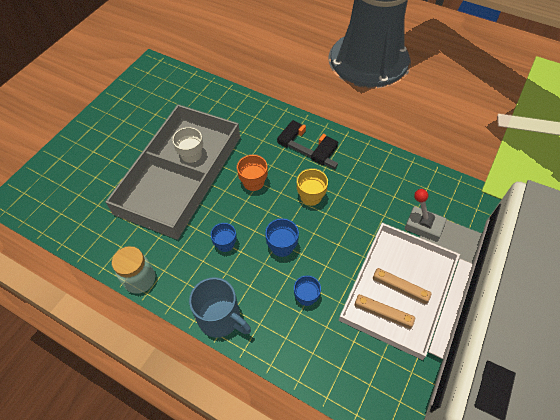

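The top view shows:
- Yellow cup at (276,281), orange at (343,264) and the large blue at (271,210). The two small blue cups are look-alikes, and there is no red cup.
- Two bars at (157,199) and (152,230).
- The lever ball at (158,309), leaning away from the casing.
- The white cup at (428,259) in the tote's lower compartment, so the upper one is empty.

Next I fit the poses and check them with an overlay.

```bash
cat > h.py <<'E'
from rig import *
import cv2,numpy as np
from scipy.optimize import least_squares
def cam(n):
    m=camera_model(n); return np.array(m["camera_matrix"]),np.array(m["pose"])
def proj(P,c):
    K,T=c; P=np.atleast_2d(P); q=(P-T[:3,3])@T[:3,:3]; q=q*[1,-1,-1]; q=q@K.T; return q[:,:2]/q[:,2:]
def ray(uv,z,c):
    K,T=c; uv=np.atleast_2d(uv).astype(float); d=np.c_[uv,np.ones(len(uv))]@np.linalg.inv(K).T*[1,-1,-1]@T[:3,:3].T
    return T[:3,3]+d*((z-T[2,3])/d[:,2])[:,None]
def place(p,L):  # p=x,y,yaw ; L local Nx3
    c,s=np.cos(p[2]),np.sin(p[2]); L=np.atleast_2d(L); return np.c_[p[0]+c*L[:,0]-s*L[:,1],p[1]+s*L[:,0]+c*L[:,1],L[:,2]]
def cupfit(mask,x0,c,z0=0.):
    """fit cup silhouette (rim band) to mask"""
    a=np.linspace(0,2*np.pi,48); S=np.vstack([np.c_[r*np.cos(a),r*np.sin(a),0*a+h] for r,h in((.0235,0),(.0325,.033),(.0325,.058))])
    cn=max(cv2.findContours(mask.astype(np.uint8),cv2.RETR_EXTERNAL,cv2.CHAIN_APPROX_NONE)[0],key=cv2.contourArea)[:,0]
    def f(p):
        h=cv2.convexHull(proj(S+[p[0],p[1],z0],c).astype(np.float32))
        return [cv2.pointPolygonTest(h,(float(u),float(v)),True) for u,v in cn[::2]]
    r=least_squares(f,x0,diff_step=1e-3,loss='soft_l1'); return r.x,np.sqrt(np.mean(np.square(r.fun)))
def barfit(mask,z,c):
    cn=max(cv2.findContours(mask.astype(np.uint8),cv2.RETR_EXTERNAL,cv2.CHAIN_APPROX_NONE)[0],key=cv2.contourArea)[:,0]
    (x,y),(w,h),a=cv2.minAreaRect((ray(cn,z,c)[:,:2]*1000).astype(np.float32))
    if h>w:a+=90
    return x/1000,y/1000,(a+90)%180-90,sorted((w,h))
def go(t,yaw=None):
    """print turn about tool z (deg) then shift in tool axes (cm) after it"""
    s=readout.read_state(); R=s["tcp_rot"]; p=s["position"]; y=np.degrees(np.arctan2(R[1,1],R[0,1]))
    dz=0
    if yaw is not None: dz=(-(yaw-y)+90)%180-90   # tool z down: +turn lowers world yaw
    R2=R@cv2.Rodrigues(np.radians([0,0,dz]))[0]
    print("t",round(s["time_s"],2),"p",np.round(p,4),"yaw",round(y,1),"tilt",np.round(R[:2,2],3),"j6",round(s["joint_positions"][5],1),"turn",round(dz,1),"shift cm",np.round(R2.T@(np.array(t)-p)*100,2))
E
python3 - <<'E'
from h import *
c=cam("top"); im=capture("top")
T=least_squares(lambda p:(proj(place(p,[[.15,.08,.05],[.15,-.08,.05],[-.15,-.08,.05],[-.15,.08,.05]]),c)-[[369,162],[447,153],[477,301],[391,312]]).ravel(),[.58,-.22,0]).x
M=least_squares(lambda p:(proj(place(p,[[.11,.08,.025],[.11,-.08,.025],[-.11,-.08,.025],[-.11,.08,.025]]),c)-[[111,178],[190,174],[194,282],[113,287]]).ravel(),[.58,.3,0]).x
print("tote",T,"machine",M)
for k in regions_of("top","bar0"): print("bar",k["p"],barfit(k["mask"],.024,c))
for n,x0 in(("cup_white",(.505,-.235)),("cup_blue",(.607,.07)),("cup_yellow",(.47,.067)),("cup_orange",(.497,-.065))):
    for k in regions_of("top",n):
        m=k["mask"]; v,u=np.argwhere(m).mean(0); q=ray((u,v),.04,c)[0]
        if np.hypot(*(q[:2]-x0))<.05: print(n,k["p"],cupfit(m,q[:2],c,.005 if n=="cup_white" else 0)); break
for p,a,b,h in((T,.15,.08,.05),(M,.11,.08,.025)):
    cv2.polylines(im,[proj(place(p,[[a,b,h],[a,-b,h],[-a,-b,h],[-a,b,h]]),c).round().astype(int)],True,(0,0,255),1)
cv2.circle(im,tuple(proj(place(M,[[-.155,-.038,.092]]),c)[0].astype(int)),8,(0,255,255),1)
cv2.circle(im,tuple(proj(place(M,[[-.155,.038,.092]]),c)[0].astype(int)),8,(0,255,0),1)
cv2.imwrite("pics/o1.png",cv2.resize(im[140:330,80:500],None,fx=1.9,fy=1.9,interpolation=2))
tip=place(M,[[-.155,-.038,.092]])[0]; print(tip)
go(place(M,[[-.155,-.095,.16]])[0],np.degrees(M[2]))
E
```

```text
tote [ 0.56193267 -0.2178513   0.09552083] machine [0.57967371 0.31073689 0.04149847]
bar 0.69 (0.5783182373046875, 0.31105694580078125, -88.96979415416718, [22.943220138549805, 107.90839385986328])
bar 0.65 (0.64028662109375, 0.30190017700195315, -83.66400241851807, [25.809459686279297, 110.233642578125])
bar 0.17 (0.47211328125, 0.06655448913574219, -1.5054702758789062, [65.00212860107422, 68.01126861572266])
cup_white 0.62 (array([ 0.50621668, -0.22811312]), np.float64(0.7117659766585092))
cup_blue 0.73 (array([0.6104594 , 0.07142049]), np.float64(0.38255808665391444))
cup_yellow 0.9 (array([0.47260004, 0.06591194]), np.float64(0.6866794350701315))
cup_orange 0.79 (array([ 0.50149223, -0.0630639 ]), np.float64(1.1715497912201052))
[0.42638364 0.26633919 0.092     ]
t 1.7 p [0.1605 0.604  0.2226] yaw 75.1 tilt [0. 0.] j6 -10.2 turn 72.7 shift cm [-40.54  25.16   6.26]
```

View pics/o1.png

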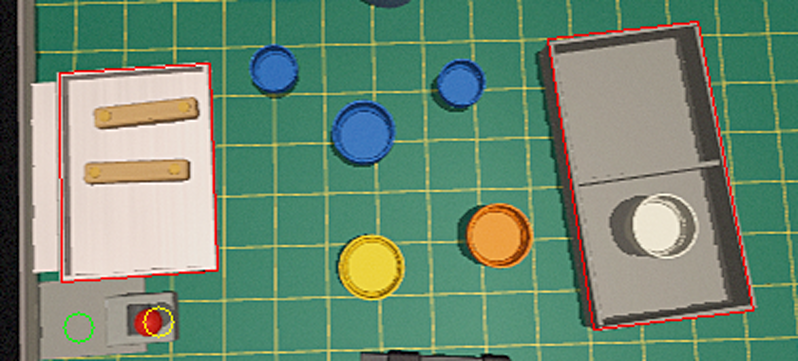

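The overlay fits the tray, the tote and the lever (ball at crop (150,322), slightly past "on"). I'll move beside the lever with the jaws shut.

Emit:
send_rows(
  moves=[
    [[0, 0, 7.27, 0, 0, 0, -1], [0, 0, 7.27, 0, 0, 0, -1], [0, 0, 7.27, 0, 0, 0, -1], [0, 0, 7.27, 0, 0, 0, -1], [0, 0, 7.27, 0, 0, 0, -1]],
  ],
)

```text
time_s: 2.2
position: [0.1605, 0.604, 0.2225]
tcp_rot: [[-0.622, 0.783, -0.0], [0.783, 0.622, -0.0], [-0.0, -0.0, -1.0]]
force: [0.2, 0.8, 0.8]
opening: 0.634
```

Emit:
send_rows(
  moves=[
    [[0, 0, 7.27, 0, 0, 0, -1], [0, 0, 7.27, 0, 0, 0, -1], [0, 0, 7.27, 0, 0, 0, -1], [0, 0, 7.27, 0, 0, 0, -1], [0, 0, 7.27, 0, 0, 0, -1]],
  ],
)

```text
time_s: 2.7
position: [0.1605, 0.604, 0.2226]
tcp_rot: [[-0.037, 0.999, 0.0], [0.999, 0.037, -0.0], [-0.0, 0.0, -1.0]]
force: [0.1, -0.2, 1.0]
opening: 0.171
```

Emit:
send_rows(
  moves=[
    [[0, 0, 0, -4.05, 2.52, 0, -1], [0, 0, 0, -4.05, 2.52, 0, -1], [0, 0, 0, -4.05, 2.52, 0, -1], [0, 0, 0, -4.05, 2.52, 0, -1], [0, 0, 0, -4.05, 2.52, 0, -1]],
  ],
)

```text
time_s: 3.2
position: [0.2958, 0.4056, 0.2228]
tcp_rot: [[-0.043, 0.999, 0.001], [0.999, 0.043, 0.0], [0.0, 0.001, -1.0]]
force: [0.4, 0.2, -0.4]
opening: 0.004
```

Emit:
send_rows(
  moves=[
    [[0, 0, 0, -4.05, 2.52, 0, -1], [0, 0, 0, -4.05, 2.52, 0, -1], [0, 0, 0, -4.05, 2.52, 0, -1], [0, 0, 0, -4.05, 2.52, 0, -1], [0, 0, 0, -4.05, 2.52, 0, -1]],
  ],
)

```text
time_s: 3.7
position: [0.4304, 0.2083, 0.2229]
tcp_rot: [[-0.042, 0.999, 0.001], [0.999, 0.042, 0.0], [0.0, 0.001, -1.0]]
force: [-0.2, 0.9, 0.3]
opening: 0.005
```

```bash
python3 - <<'E'
from h import *
M=[.5797,.3107,.0415]
go(place(M,[[-.155,-.095,.088]])[0],2.4); cv2.imwrite("pics/w1.png",capture("wrist"))
E
```

```text
t 3.7 p [0.4304 0.2083 0.2229] yaw 2.4 tilt [0.001 0.   ] j6 10.0 turn 0.0 shift cm [ 0.11 -0.17 13.49]
```

View pics/w1.png

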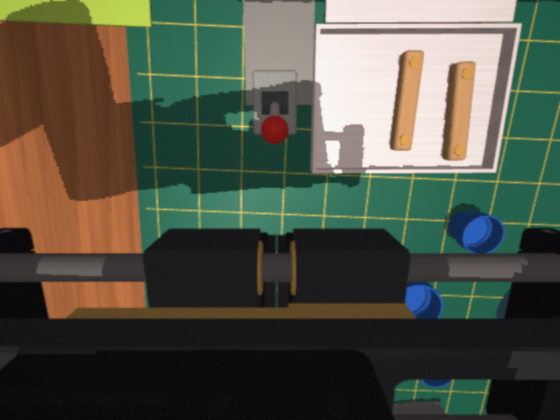

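The wrist view shows the ball straight ahead of the closed fingers. I'll descend and push.

Emit:
send_rows(
  moves=[
    [[0, 0, 0, 0, -0.15, 3.3, -1], [0, 0, 0, 0, 0, 3.4, -1], [0, 0, 0, 0, 0, 3.4, -1], [0, 0, 0, 0, 0, 3.3, -1], [0, 0, 0, 0, 0, 0, -1]],
  ],
)

```text
time_s: 4.25
position: [0.4251, 0.2093, 0.0854]
tcp_rot: [[-0.042, 0.999, -0.008], [0.999, 0.042, -0.002], [-0.002, -0.008, -1.0]]
force: [-1.1, -0.1, -0.3]
opening: 0.007
```

Emit:
send_rows(
  moves=[
    [[0, 0, 0, 1, 0, 0, -1], [0, 0, 0, 1, 0, 0, -1], [0, 0, 0, 1, 0, 0, -1], [0, 0, 0, 1, 0, 0, -1], [0, 0, 0, 1, 0, 0, -1]],
  ],
)

```text
time_s: 4.75
position: [0.4262, 0.2611, 0.0896]
tcp_rot: [[-0.043, 0.999, 0.002], [0.999, 0.043, 0.0], [0.0, 0.002, -1.0]]
force: [0.5, -2.3, 1.1]
opening: 0.004
```

Emit:
send_rows(
  moves=[
    [[0, 0, 0, 1, 0, 0, -1], [0, 0, 0, 1, 0, 0, -1], [0, 0, 0, 1, 0, 0, -1], [0, 0, 0, 1, 0, 0, -1], [0, 0, 0, 1, 0, 0, -1]],
  ],
)

```text
time_s: 5.25
position: [0.4234, 0.3106, 0.0883]
tcp_rot: [[-0.042, 0.999, -0.001], [0.999, 0.042, -0.0], [-0.0, -0.001, -1.0]]
force: [0.1, -0.9, -0.8]
opening: 0.002
```

Emit:
send_rows(
  moves=[
    [[0, 0, 0, 0.3, 0, 0, -1], [0, 0, 0, 0.3, 0, 0, -1], [0, 0, 0, 0.2, 0, 0, -1], [0, 0, 0, 0.2, 0, 0, -1], [0, 0, 0, 0, 0, 0, -1]],
  ],
)

```text
time_s: 5.75
position: [0.4231, 0.3198, 0.0885]
tcp_rot: [[-0.042, 0.999, -0.0], [0.999, 0.042, 0.0], [0.0, -0.0, -1.0]]
force: [1.0, 0.2, -0.3]
opening: 0.006
```

Emit:
send_rows(
  moves=[
    [[0, 0, 0, 0.1, 0, 0, -1], [0, 0, 0, 0.1, 0, 0, -1], [0, 0, 0, 0.1, 0, 0, -1], [0, 0, 0, 0.1, 0, 0, -1], [0, 0, 0, 0, 0, 0, -1]],
  ],
)

```text
time_s: 6.25
position: [0.4231, 0.3228, 0.0885]
tcp_rot: [[-0.043, 0.999, -0.0], [0.999, 0.043, -0.002], [-0.002, -0.0, -1.0]]
force: [1.9, -4.7, -0.9]
opening: 0.008
```

Emit:
send_rows(
  moves=[
    [[0, 0, 0, 0.1, 0, 0, -1], [0, 0, 0, 0.1, 0, 0, -1], [0, 0, 0, 0.1, 0, 0, -1], [0, 0, 0, 0, 0, 0, -1], [0, 0, 0, 0, 0, 0, -1]],
  ],
)

```text
time_s: 6.75
position: [0.423, 0.3232, 0.0885]
tcp_rot: [[-0.045, 0.999, -0.001], [0.999, 0.045, -0.007], [-0.007, -0.002, -1.0]]
force: [4.1, -13.3, 2.6]
opening: 0.008
```

Emit:
send_rows(
  moves=[
    [[0, 0, 0, -1.5, 0, 0, -1], [0, 0, 0, -3, 0, 0, -1], [0, 0, 0, -3, 0, -2, 0], [0, 0, 0, 0, 0, -4.5, 0], [0, 0, 0, 0, 0, -4.5, 0]],
  ],
)

```text
time_s: 7.25
position: [0.4254, 0.2509, 0.1991]
tcp_rot: [[-0.04, 0.999, -0.003], [0.999, 0.04, 0.0], [0.001, -0.003, -1.0]]
force: [1.2, 0.5, -0.8]
opening: 0.194
```

```bash
python3 - <<'E'
from h import *
M=[.5797,.3107,.0415]; c=cam("top")
im=capture("top"); print([ (d["p"],d["location"]) for d in spot_in("top","switch_tip")[:2]])
for k in regions_of("top","bar0"): print("bar",k["p"],barfit(k["mask"],.024,c))
c=cam("wrist"); im2=capture("wrist")
print("off ball px",proj(place(M,[[-.155,.038,.092]]),c), [ (d["p"],d["location"]) for d in spot_in("wrist","switch_tip")[:2]])
for k in regions_of("wrist","bar0"): print("bar",k["p"],barfit(k["mask"],.024,c))
cv2.imwrite("pics/c2.png",np.hstack([im[160:400,0:300],im2[:240,:400]]))
go([.578,.311,.12],1.0)
E
```

```text
[(0.27, [0.8059, 0.04, 0.0397]), (0.19, [0.5651, -0.2223, 0.0067])]
bar 0.82 (0.5782793579101563, 0.3100838012695312, -89.15538549423218, [23.275829315185547, 109.94963073730469])
bar 0.64 (0.6404449462890625, 0.3020571594238281, -84.99040222167969, [23.517562866210938, 109.5726318359375])
off ball px [[274.9796944  104.14466539]] [(0.69, [0.4198, 0.3435, 0.0994])]
bar 0.62 (0.6338630981445312, 0.3056181945800781, -84.74752759933472, [31.543224334716797, 109.36427307128906])
bar 0.58 (0.5727354736328125, 0.31484649658203123, -89.28864300251007, [28.28296661376953, 108.86921691894531])
t 7.55 p [0.425  0.2517 0.1976] yaw 2.4 tilt [-0.002 -0.   ] j6 15.2 turn 1.4 shift cm [ 5.66 15.42  7.73]
```

View pics/c2.png

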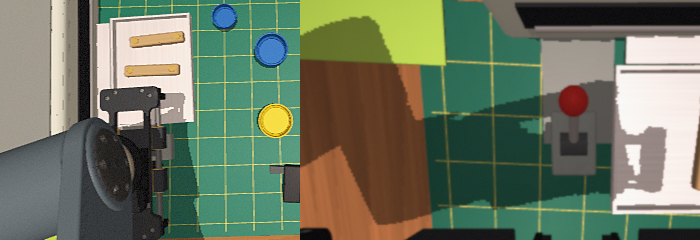

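The lever is at its stop: the ball at crop (573,100) sits on the predicted off position, and the stop pushed back with 13 N. Now the first bar.

Emit:
send_rows(
  moves=[
    [[0, 0, 1.4, 0, 0, 0, 0], [0, 0, 0, 1.4, 3.85, 0, 0], [0, 0, 0, 1.4, 3.85, 0, 0], [0, 0, 0, 1.4, 3.85, 0, 0], [0, 0, 0, 1.4, 3.85, 0, 0]],
  ],
)

```text
time_s: 8.05
position: [0.5795, 0.3111, 0.1965]
tcp_rot: [[-0.017, 1.0, -0.003], [1.0, 0.017, -0.001], [-0.001, -0.003, -1.0]]
force: [-0.1, -0.7, -0.1]
opening: 0.5
```

Emit:
send_rows(
  moves=[
    [[0, 0, 0, 0, 0, 4, 0], [0, 0, 0, 0, 0, 4, 0], [0, 0, 0, 0, 0, 4, 0], [0, 0, 0, 0, 0, 2, 0], [0, 0, 0, 0, 0, 0, 0]],
  ],
)

```text
time_s: 8.55
position: [0.575, 0.3093, 0.0527]
tcp_rot: [[-0.017, 1.0, -0.011], [1.0, 0.017, -0.004], [-0.003, -0.011, -1.0]]
force: [-0.5, -0.4, -0.1]
opening: 0.499
```

Emit:
send_rows(
  moves=[
    [[0, 0, 0, 0, 0, 1.5, 0], [0, 0, 0, 0, 0, 1.5, 0], [0, 0, 0, 0, 0, 1, 0], [0, 0, 0, 0, 0, 0.6, 0], [0, 0, 0, 0, 0, 0, 0]],
  ],
)

```text
time_s: 9.05
position: [0.5786, 0.3104, 0.0118]
tcp_rot: [[-0.018, 1.0, -0.001], [1.0, 0.018, -0.0], [-0.0, -0.001, -1.0]]
force: [0.4, 0.6, -0.4]
opening: 0.498
```

Emit:
send_rows(
  moves=[
    [[0, 0, 0, 0, 0, 0, -1], [0, 0, 0, 0, 0, 0, -1], [0, 0, 0, 0, 0, 0, -1], [0, 0, 0, 0, 0, 0, -1], [0, 0, 0, 0, 0, 0, -1]],
  ],
)

```text
time_s: 9.55
position: [0.5794, 0.3107, 0.0131]
tcp_rot: [[-0.018, 1.0, 0.001], [1.0, 0.018, 0.0], [0.0, 0.001, -1.0]]
force: [-0.0, -1.4, 2.2]
opening: 0.249
```

Gripped (opening 0.249 is about 22 mm). I'll lift and carry it over the tote.

Emit:
send_rows(
  moves=[
    [[0, 0, 0, 0, 0, -1, -1], [0, 0, 0, 0, 0, -3, -1], [0, 0, 0, 0, 0, -4, -1], [0, 0, 0, 0, 0, -4, -1], [0, 0, 0, 0, 0, -3, -1]],
  ],
)

```text
time_s: 10.05
position: [0.5798, 0.3109, 0.1659]
tcp_rot: [[-0.018, 1.0, 0.003], [1.0, 0.018, 0.001], [0.001, 0.003, -1.0]]
force: [0.4, -0.2, -1.0]
opening: 0.249
```

Emit:
send_rows(
  moves=[
    [[0, 0, -4.5, 0, 0, 0, -1], [0, 0, 0, -4.3, 0, 0, -1], [0, 0, 0, -4.3, 0, 0, -1], [0, 0, 0, -4.3, 0, 0, -1], [0, 0, 0, -4.3, 0, 0, -1]],
  ],
)

```text
time_s: 10.55
position: [0.5955, 0.138, 0.1633]
tcp_rot: [[-0.097, 0.995, 0.001], [0.995, 0.097, -0.0], [-0.0, 0.001, -1.0]]
force: [0.8, -0.1, -0.3]
opening: 0.249
```

Emit:
send_rows(
  moves=[
    [[0, 0, 0, -4.3, 0, 0, -1], [0, 0, 0, -4.3, 0, 0, -1], [0, 0, 0, -4.3, 0, 0, -1], [0, 0, 0, -4.3, 0, 0, -1], [0, 0, 0, -4.3, 0, 0, -1]],
  ],
)

```text
time_s: 11.05
position: [0.6162, -0.0763, 0.1632]
tcp_rot: [[-0.096, 0.995, 0.001], [0.995, 0.096, -0.0], [-0.0, 0.001, -1.0]]
force: [0.7, -0.2, -0.5]
opening: 0.249
```

Emit:
send_rows(
  moves=[
    [[0, 0, 0, -4.3, 0, 0, -1], [0, 0, 0, -4.3, 0, 0, -1], [0, 0, 0, 0, 0, 0, -1], [0, 0, 0, 0, 0, 0, -1], [0, 0, 0, 0, 0, 0, -1]],
  ],
)

```text
time_s: 11.55
position: [0.624, -0.159, 0.1626]
tcp_rot: [[-0.097, 0.995, -0.001], [0.995, 0.097, 0.001], [0.001, -0.001, -1.0]]
force: [0.0, 0.8, -0.5]
opening: 0.252
```

```bash
python3 - <<'E'
from h import *
T=[.5619,-.2179,.0955]
go(place(T,[[.045,0,.02]])[0],5.5); print(readout.read_state()["opening"])
E
```

```text
t 11.55 p [ 0.624  -0.159   0.1626] yaw 5.5 tilt [-0.001  0.001] j6 -29.8 turn 0.0 shift cm [-5.28 -2.23 14.26]
0.2519138913701598
```

Emit:
send_rows(
  moves=[
    [[0, 0, 0, -2.65, -1.1, 0, -1], [0, 0, 0, -2.65, -1.1, 0, -1], [0, 0, 0, 0, 0, 4, -1], [0, 0, 0, 0, 0, 4, -1], [0, 0, 0, 0, 0, 2.5, -1]],
  ],
)

```text
time_s: 12.05
position: [0.6062, -0.2124, 0.0553]
tcp_rot: [[-0.098, 0.995, -0.004], [0.995, 0.098, 0.002], [0.003, -0.003, -1.0]]
force: [-1.1, 0.6, -0.5]
opening: 0.25
```

Emit:
send_rows(
  moves=[
    [[0, 0, 0, 0, 0, 1.5, -1], [0, 0, 0, 0, 0, 1.2, -1], [0, 0, 0, 0, 0, 0.8, -1], [0, 0, 0, 0, 0, 0.2, -1], [0, 0, 0, 0, 0, 0, -1]],
  ],
)

```text
time_s: 12.55
position: [0.6083, -0.2152, 0.0212]
tcp_rot: [[-0.096, 0.995, 0.001], [0.995, 0.096, -0.001], [-0.001, 0.001, -1.0]]
force: [0.0, 0.0, -0.2]
opening: 0.248
```

Emit:
send_rows(
  moves=[
    [[0, 0, 0, 0, 0, 0, -0.2], [0, 0, 0, 0, 0, 0, -0.2], [0, 0, 0, 0, 0, 0, -0.2], [0, 0, 0, 0, 0, -1, -0.2], [0, 0, 0, 0, 0, -3, -0.2]],
  ],
)

```text
time_s: 13.05
position: [0.6056, -0.214, 0.0588]
tcp_rot: [[-0.096, 0.995, -0.006], [0.995, 0.096, 0.003], [0.004, -0.005, -1.0]]
force: [0.6, 0.4, 0.1]
opening: 0.401
```

Emit:
send_rows(
  moves=[
    [[0, 0, 0, 0, 0, -4.5, -0.2], [0, 0, 0, 0, 0, -4.5, -0.2], [0, 0, 0, 0, 0, -3, 0], [0, 0, 0, 4.4, 0, 0, 0], [0, 0, 0, 4.4, 0, 0, 0]],
  ],
)

```text
time_s: 13.55
position: [0.6003, -0.1282, 0.1834]
tcp_rot: [[-0.093, 0.996, 0.005], [0.996, 0.093, -0.002], [-0.002, 0.005, -1.0]]
force: [-0.8, 0.1, -1.1]
opening: 0.491
```

Emit:
send_rows(
  moves=[
    [[0, 0, 0, 4.4, 0, 0, 0], [0, 0, 0, 4.4, 0, 0, 0], [0, 0, 0, 4.4, 0, 0, 0], [0, 0, 0, 4.4, 0, 0, 0], [0, 0, 0, 4.4, 0, 0, 0]],
  ],
)

```text
time_s: 14.05
position: [0.5778, 0.0932, 0.1816]
tcp_rot: [[-0.096, 0.995, 0.001], [0.995, 0.096, 0.0], [-0.0, 0.001, -1.0]]
force: [0.9, 0.1, -0.0]
opening: 0.497
```

Emit:
send_rows(
  moves=[
    [[0, 0, 0, 4.4, 0, 0, 0], [0, 0, 0, 4.4, 0, 0, 0], [0, 0, 0, 4.4, 0, 0, 0], [0, 0, 0, 0, 0, 0, 0], [0, 0, 0, 0, 0, 0, 0]],
  ],
)

```text
time_s: 14.55
position: [0.5651, 0.2239, 0.1812]
tcp_rot: [[-0.099, 0.995, 0.001], [0.995, 0.099, -0.0], [-0.0, 0.001, -1.0]]
force: [0.5, -0.4, 0.1]
opening: 0.497
```

```bash
python3 - <<'E'
from h import *
for n in("top","wrist"):
    c=cam(n);im=capture(n); cv2.imwrite(f"pics/{n}3.png",im)
    for k in regions_of(n,"bar0"): print(n,k["p"],barfit(k["mask"],.024,c))
go([.641,.3025,.08],5.5)
E
```

```text
top 0.7 (0.6099661865234375, -0.20936180114746095, -84.30932140350342, [25.032386779785156, 114.5796890258789])
wrist 0.82 (0.637099853515625, 0.3044248046875, -84.62471580505371, [25.22958755493164, 109.20468139648438])
t 14.75 p [0.5658 0.2214 0.1808] yaw 5.4 tilt [ 0. -0.] j6 5.5 turn -0.1 shift cm [ 7.36  8.26 10.08]
```

View pics/top3.png

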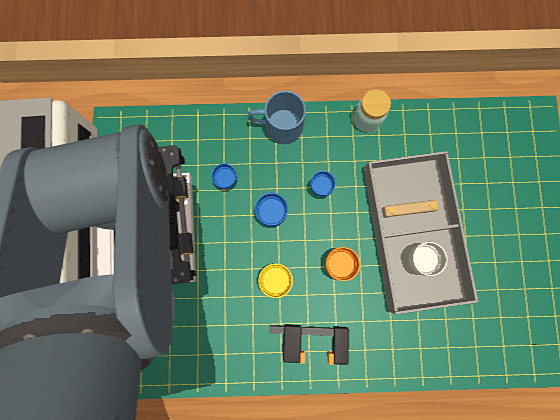

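Bar 1 lies in the empty compartment at (411,209). Now the second bar.

Emit:
send_rows(
  moves=[
    [[0, 0, 0, 3.7, 4.1, 0, 0], [0, 0, 0, 3.7, 4.1, 0, 0], [0, 0, 0, 0, 0, 4, 0], [0, 0, 0, 0, 0, 4, 0], [0, 0, 0, 0, 0, 4, 0]],
  ],
)

```text
time_s: 15.25
position: [0.6338, 0.2955, 0.0595]
tcp_rot: [[-0.094, 0.996, 0.001], [0.996, 0.094, 0.0], [-0.0, 0.001, -1.0]]
force: [-0.8, 0.7, -0.3]
opening: 0.499
```

Emit:
send_rows(
  moves=[
    [[0, 0, 0, 0, 0, 1.5, 0], [0, 0, 0, 0, 0, 1.5, 0], [0, 0, 0, 0, 0, 1.2, 0], [0, 0, 0, 0, 0, 0.6, 0], [0, 0, 0, 0, 0, 0, 0]],
  ],
)

```text
time_s: 15.75
position: [0.6332, 0.2967, 0.0128]
tcp_rot: [[-0.096, 0.995, 0.0], [0.995, 0.096, 0.0], [0.0, 0.0, -1.0]]
force: [0.5, 0.0, -0.3]
opening: 0.504
```

Emit:
send_rows(
  moves=[
    [[0, 0, 0, 0, 0, 0, -1], [0, 0, 0, 0, 0, 0, -1], [0, 0, 0, 0, 0, 0, -1], [0, 0, 0, 0, 0, 0, -1], [0, 0, 0, 0, 0, 0, -1]],
  ],
)

```text
time_s: 16.25
position: [0.6337, 0.297, 0.0135]
tcp_rot: [[-0.096, 0.995, 0.002], [0.995, 0.096, 0.001], [0.0, 0.002, -1.0]]
force: [-0.1, 0.0, 2.8]
opening: 0.248
```

Emit:
send_rows(
  moves=[
    [[0, 0, 0, 0, 0, -1, -1], [0, 0, 0, 0, 0, -3, -1], [0, 0, 0, 0, 0, -4, -1], [0, 0, 0, 0, 0, -4, -1], [0, 0, 0, 0, 0, -3, -1]],
  ],
)

```text
time_s: 16.75
position: [0.6332, 0.2969, 0.1656]
tcp_rot: [[-0.096, 0.995, 0.002], [0.995, 0.096, 0.001], [0.0, 0.002, -1.0]]
force: [0.2, -0.1, -0.8]
opening: 0.25
```

Emit:
send_rows(
  moves=[
    [[0, 0, 0, -4.26, -0.21, 0, -1], [0, 0, 0, -4.26, -0.21, 0, -1], [0, 0, 0, -4.26, -0.21, 0, -1], [0, 0, 0, -4.26, -0.21, 0, -1], [0, 0, 0, -4.26, -0.21, 0, -1]],
  ],
)

```text
time_s: 17.25
position: [0.6423, 0.0822, 0.1629]
tcp_rot: [[-0.097, 0.995, -0.001], [0.995, 0.097, 0.0], [0.0, -0.001, -1.0]]
force: [-0.0, -0.0, -0.9]
opening: 0.25
```

Emit:
send_rows(
  moves=[
    [[0, 0, 0, -4.26, -0.21, 0, -1], [0, 0, 0, -4.26, -0.21, 0, -1], [0, 0, 0, -4.26, -0.21, 0, -1], [0, 0, 0, -4.26, -0.21, 0, -1], [0, 0, 0, -4.26, -0.21, 0, -1]],
  ],
)

```text
time_s: 17.75
position: [0.6523, -0.1308, 0.1629]
tcp_rot: [[-0.096, 0.995, -0.001], [0.995, 0.096, 0.0], [0.0, -0.001, -1.0]]
force: [0.5, 0.9, -1.1]
opening: 0.249
```

```bash
python3 - <<'E'
from h import *
T=[.5619,-.2179,.0955]
go(place(T,[[.103,0,.02]])[0],5.5); print(readout.read_state()["opening"])
E
```

```text
t 17.75 p [ 0.6523 -0.1308  0.1629] yaw 5.5 tilt [-0.001  0.   ] j6 -26.5 turn 0.0 shift cm [-7.81  0.48 14.28]
0.24938836587708257
```

Emit:
send_rows(
  moves=[
    [[0, 0, 0, -3.9, 0.25, 0, -1], [0, 0, 0, -3.9, 0.25, 0, -1], [0, 0, 0, 0, 0, 4, -1], [0, 0, 0, 0, 0, 4, -1], [0, 0, 0, 0, 0, 2.5, -1]],
  ],
)

```text
time_s: 18.25
position: [0.6631, -0.2062, 0.0548]
tcp_rot: [[-0.095, 0.995, -0.005], [0.995, 0.095, 0.002], [0.003, -0.004, -1.0]]
force: [-0.9, 0.7, 0.2]
opening: 0.249
```

Emit:
send_rows(
  moves=[
    [[0, 0, 0, 0, 0, 1.5, -1], [0, 0, 0, 0, 0, 1.2, -1], [0, 0, 0, 0, 0, 0.8, -1], [0, 0, 0, 0, 0, 0.2, -1], [0, 0, 0, 0, 0, 0, -1]],
  ],
)

```text
time_s: 18.75
position: [0.666, -0.2066, 0.0213]
tcp_rot: [[-0.096, 0.995, 0.001], [0.995, 0.096, -0.001], [-0.001, 0.001, -1.0]]
force: [-0.4, 0.7, -0.9]
opening: 0.251
```

Emit:
send_rows(
  moves=[
    [[0, 0, 0, 0, 0, 0, -0.2], [0, 0, 0, 0, 0, 0, -0.2], [0, 0, 0, 0, 0, 0, -0.2], [0, 0, 0, 0, 0, -1, -0.2], [0, 0, 0, 0, 0, -3, -0.2]],
  ],
)

```text
time_s: 19.25
position: [0.663, -0.2054, 0.0584]
tcp_rot: [[-0.096, 0.995, -0.006], [0.995, 0.096, 0.003], [0.004, -0.006, -1.0]]
force: [0.9, -0.4, 0.3]
opening: 0.395
```

Emit:
send_rows(
  moves=[
    [[0, 0, 0, 0, 0, -4.5, 0.5], [0, 0, 0, 0, 0, -4.5, 1], [0, 0, 0, 0, 0, -3, 1], [0, 0, 0, 1.8, -3.7, 0, 1], [0, 0, 0, 1.8, -3.7, 0, 1]],
  ],
)

```text
time_s: 19.75
position: [0.5891, -0.1784, 0.1833]
tcp_rot: [[-0.096, 0.995, 0.005], [0.995, 0.096, -0.003], [-0.003, 0.005, -1.0]]
force: [0.1, 0.8, -1.0]
opening: 0.769
```

Emit:
send_rows(
  moves=[
    [[0, 0, 0, 1.8, -3.7, 0, 1], [0, 0, 0, 1.8, -3.7, 0, 1], [0, 0, 0, 0, 0, 0, 1], [0, 0, 0, 0, 0, 0, 1], [0, 0, 0, 0, 0, 0, 1]],
  ],
)

```text
time_s: 20.25
position: [0.5131, -0.1501, 0.1817]
tcp_rot: [[-0.096, 0.995, 0.004], [0.995, 0.096, -0.002], [-0.002, 0.003, -1.0]]
force: [-0.3, -0.1, 0.6]
opening: 0.996
```

```bash
cat >> h.py <<'E'
def cups(n,names=("cup_orange","cup_yellow","cup_blue","cup_white")):
    c=cam(n); im=capture(n)
    for t in names:
        for k in regions_of(n,t)[:3]:
            m=k["mask"]; v,u=np.argwhere(m).mean(0); q=ray((u,v),.04,c)[0]
            x,r=cupfit(m,q[:2],c,.005 if t=="cup_white" else 0); print(n,t,round(k["p"],2),np.round(x,4),"rms px",round(r,2))
    return im
E
python3 - <<'E'
from h import *
cv2.imwrite("pics/w4.png",cups("wrist"))
cups("top")
go([.5015,-.063,.165],5.5)
E
```

```text
wrist cup_orange 0.66 [ 0.4978 -0.0623] rms px 1.03
wrist cup_blue 0.49 [0.6081 0.0743] rms px 2.09
wrist cup_blue 0.32 [ 0.761 -0.134] rms px 10.55
wrist cup_white 0.84 [ 0.5025 -0.2227] rms px 8.35
top cup_orange 0.56 [ 0.5007 -0.0634] rms px 1.42
top cup_yellow 0.74 [ 0.5021 -0.0634] rms px 1.25
top cup_blue 0.91 [0.6106 0.0717] rms px 0.44
top cup_blue 0.85 [ 0.655  -0.0405] rms px 5.46
top cup_blue 0.65 [0.6793 0.1746] rms px 5.96
top cup_white 0.53 [ 0.5073 -0.2349] rms px 1.72
t 20.75 p [ 0.5113 -0.1491  0.1804] yaw 5.5 tilt [-0.  0.] j6 -33.8 turn 0.0 shift cm [ 8.66 -0.15  1.54]
```

View pics/w4.png

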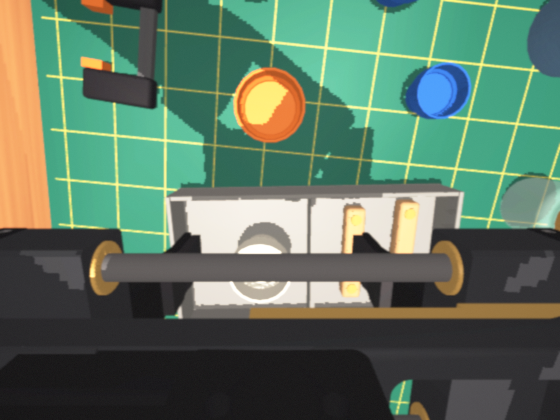

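The wrist view shows both bars in the compartment at (355,250) and (405,230), and the orange cup at (270,105). I'll grasp the orange cup.

Emit:
send_rows(
  moves=[
    [[0, 0, 0, 4.3, -0.2, 0, 1], [0, 0, 0, 4.35, -0.15, 0, 1], [0, 0, 0, 0, 0, 3, 1], [0, 0, 0, 0, 0, 4, 1], [0, 0, 0, 0, 0, 3, 1]],
  ],
)

```text
time_s: 21.25
position: [0.4993, -0.0627, 0.0794]
tcp_rot: [[-0.097, 0.995, 0.0], [0.995, 0.097, -0.0], [-0.0, 0.0, -1.0]]
force: [-0.6, 0.3, 0.7]
opening: 1.002
```

Emit:
send_rows(
  moves=[
    [[0, 0, 0, 0, 0, 2, 1], [0, 0, 0, 0, 0, 1.5, 1], [0, 0, 0, 0, 0, 1, 1], [0, 0, 0, 0, 0, 0, 1], [0, 0, 0, 0, 0, 0, 1]],
  ],
)

```text
time_s: 21.75
position: [0.4997, -0.0634, 0.0358]
tcp_rot: [[-0.096, 0.995, 0.001], [0.995, 0.096, -0.0], [-0.0, 0.0, -1.0]]
force: [0.3, 0.4, -0.2]
opening: 1.001
```

Emit:
send_rows(
  moves=[
    [[0, 0, 0, 0, 0, 0, -1], [0, 0, 0, 0, 0, 0, -1], [0, 0, 0, 0, 0, 0, -1], [0, 0, 0, 0, 0, 0, -1], [0, 0, 0, 0, 0, 0, -1]],
  ],
)

```text
time_s: 22.25
position: [0.4995, -0.0633, 0.0361]
tcp_rot: [[-0.096, 0.995, 0.001], [0.995, 0.096, -0.0], [-0.0, 0.0, -1.0]]
force: [-0.6, 0.2, 3.9]
opening: 0.74
```

Emit:
send_rows(
  moves=[
    [[0, 0, 0, 0, 0, -1, -1], [0, 0, 0, 0, 0, -3, -1], [0, 0, 0, 0, 0, -4, -1], [0, 0, 0, 0, 0, -4, -1], [0, 0, 0, 0, 0, 0, -1]],
  ],
)

```text
time_s: 22.75
position: [0.5028, -0.0643, 0.1607]
tcp_rot: [[-0.096, 0.995, 0.011], [0.995, 0.096, -0.004], [-0.005, 0.01, -1.0]]
force: [0.6, -0.8, -1.2]
opening: 0.739
```

```bash
python3 - <<'E'
from h import *
im=cv2.imread("pics/top0.png"); c=cam("top")
hsv=cv2.cvtColor(im,cv2.COLOR_BGR2HSV); u,v=428,259
m=((hsv[...,1]<60)&(hsv[...,2]>145)); w=np.zeros_like(m); w[v-35:v+35,u-35:u+35]=m[v-35:v+35,u-35:u+35]
n,l,st,_=cv2.connectedComponentsWithStats(w.astype(np.uint8)); k=1+np.argmax(st[1:,4]); print(st[k]); print("white top0",cupfit(l==k,[.505,-.232],c,.005))
s=capture("scene"); cv2.imwrite("pics/s5.png",s)
for k in regions_of("scene","cup_white"): print("scene",k["p"],cupfit(k["mask"],[.505,-.232],cam("scene"),.005))
for t in("cup_yellow","cup_blue"):
  for k in regions_of("scene",t)[:3]:
    v,u=np.argwhere(k["mask"]).mean(0); print(t,k["p"],cupfit(k["mask"],ray((u,v),.035,cam("scene"))[0][:2],cam("scene")))
go([.5062,-.230,.2],5.5)
print(readout.read_state()["opening"])
cv2.imwrite("pics/t5.png",capture("top"))
E
```

```text
[ 393  230   69   64 3176]
white top0 (array([ 0.49329982, -0.22539036]), np.float64(16.744715168081356))
cup_yellow 0.85 (array([0.46889746, 0.06863859]), np.float64(0.8368187879431243))
cup_yellow 0.33 (array([0.42906613, 0.35345984]), np.float64(4.021608916100749))
cup_yellow 0.15 (array([ 0.58430765, -0.20729243]), np.float64(39.52809575141145))
cup_blue 0.94 (array([0.60713151, 0.07253801]), np.float64(0.5906346158843048))
cup_blue 0.71 (array([ 0.65420541, -0.038063  ]), np.float64(5.5332627483543915))
cup_blue 0.67 (array([0.67288345, 0.16331899]), np.float64(5.517862910913513))
t 22.95 p [ 0.4982 -0.0629  0.1547] yaw 5.5 tilt [-0.002  0.001] j6 -25.5 turn 0.0 shift cm [-16.71  -0.82  -4.54]
0.7431467602165812
```

View pics/s5.png

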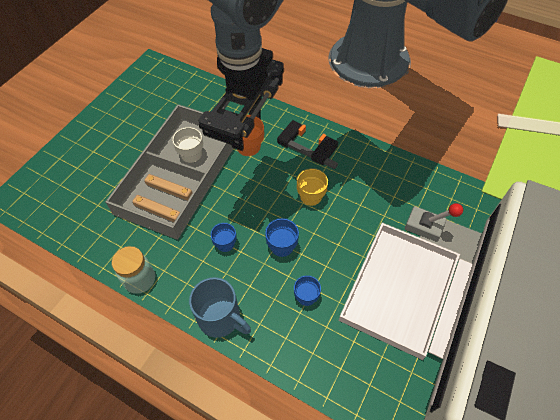

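The lever is off and both bars are in the tote; the white cup is at (188,144). I'll check the white cup's axis with rim overlays in both views.

```bash
python3 - <<'E'
from h import *
a=np.linspace(0,2*np.pi,60); out=[]
print(ray((430.3,258.7),.063,cam("top")))
for f,n,(u,v) in(("top0","top",(430,259)),("scene0","scene",(188,145))):
    im=cv2.imread(f"pics/{f}.png"); c=cam(n); k=10
    cr=cv2.resize(im[v-28:v+28,u-28:u+28],None,fx=k,fy=k,interpolation=cv2.INTER_CUBIC)[:400*2]
    for r,z,col in((.0325,.063,(0,0,255)),(.030,.063,(0,200,0))):
        P=proj(np.c_[.506+r*np.cos(a),-.230+r*np.sin(a),0*a+z],c); P=((P-[u-28,v-28]+.5)*k)
        cv2.polylines(cr,[P.round().astype(int)],True,col,1)
    out.append(cv2.resize(cr,(400,400)))
cv2.imwrite("pics/o5.png",np.hstack(out))
E
```

```text
[[ 0.50529926 -0.22725074  0.063     ]]
```

View pics/o5.png

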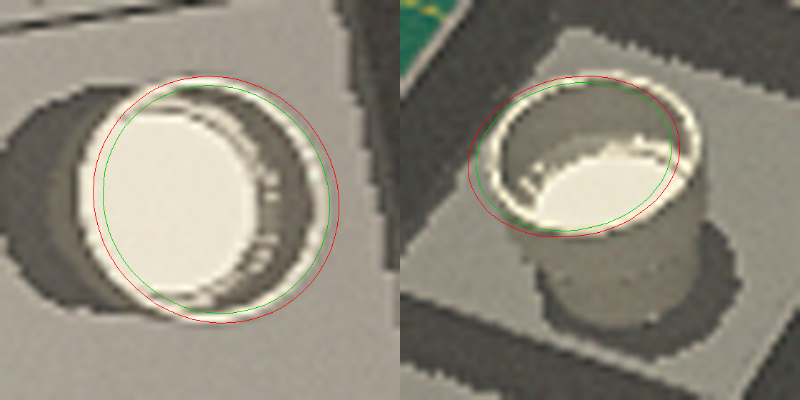

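The rims sit about 4 mm to +y of the overlay, so I take the axis as (0.5045, -0.226). I'll carry orange over it and lower slowly.

Emit:
send_rows(
  moves=[
    [[0, 0, 0, -4.1, -0.25, 0, -1], [0, 0, 0, -4.1, -0.25, 0, -1], [0, 0, 0, -4.1, -0.25, 0, -1], [0, 0, 0, -4, -0.2, 0, -1], [0, 0, 0, 0, 0, 0, -1]],
  ],
)

```text
time_s: 23.5
position: [0.5063, -0.2319, 0.1541]
tcp_rot: [[-0.091, 0.996, 0.001], [0.996, 0.091, -0.002], [-0.002, 0.001, -1.0]]
force: [-0.1, 0.2, -1.2]
opening: 0.74
```

Emit:
send_rows(
  moves=[
    [[0, 0, 0, 0, 0, 1.5, -1], [0, 0, 0, 0, 0, 1.5, -1], [0, 0, 0, 0, 0, 1.5, -1], [0, 0, 0, 0, 0, 0, -1], [0, 0, 0, 0, 0, 0, -1]],
  ],
)

```text
time_s: 24.0
position: [0.5049, -0.2255, 0.1095]
tcp_rot: [[-0.096, 0.995, -0.003], [0.995, 0.096, 0.002], [0.002, -0.002, -1.0]]
force: [-0.7, 0.3, -0.6]
opening: 0.742
```

```bash
python3 - <<'E'
from h import *
go([.5045,-.226,.071],5.5)
cv2.imwrite("pics/s6.png",np.hstack([cv2.resize(capture("scene")[80:220,100:300],None,fx=2,fy=2),cv2.resize(capture("top")[200:340,340:500],None,fx=2,fy=2)]))
E
```

```text
t 24.0 p [ 0.5049 -0.2255  0.1095] yaw 5.5 tilt [-0.003  0.002] j6 -41.2 turn 0.0 shift cm [-0.06 -0.03  3.85]
```

View pics/s6.png

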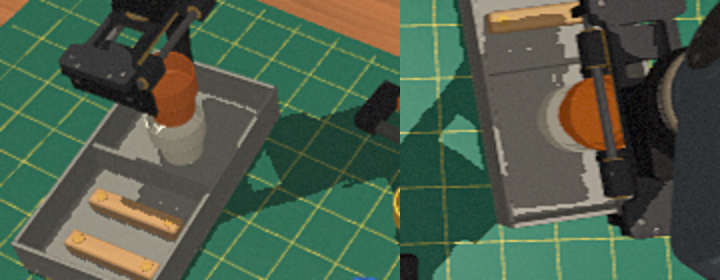

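The orange cup sits over the white cup's mouth in both views. Lowering in steps with a force check.

Emit:
send_rows(
  moves=[
    [[0, 0, 0, 0, 0, 0.5, -1], [0, 0, 0, 0, 0, 0.5, -1], [0, 0, 0, 0, 0, 0.5, -1], [0, 0, 0, 0, 0, 0.5, -1], [0, 0, 0, 0, 0, 0, -1]],
  ],
)

```text
time_s: 24.6
position: [0.505, -0.2261, 0.0897]
tcp_rot: [[-0.096, 0.995, -0.001], [0.995, 0.096, 0.001], [0.001, -0.001, -1.0]]
force: [-0.2, 0.1, -1.2]
opening: 0.739
```

Emit:
send_rows(
  moves=[
    [[0, 0, 0, 0, 0, 0.5, -1], [0, 0, 0, 0, 0, 0.5, -1], [0, 0, 0, 0, 0, 0.4, -1], [0, 0, 0, 0, 0, 0.3, -1], [0, 0, 0, 0, 0, 0, -1]],
  ],
)

```text
time_s: 25.1
position: [0.5053, -0.2262, 0.073]
tcp_rot: [[-0.096, 0.995, -0.001], [0.995, 0.096, 0.001], [0.001, -0.001, -1.0]]
force: [-0.2, 0.3, -1.3]
opening: 0.736
```

Emit:
send_rows(
  moves=[
    [[0, 0, 0, 0, 0, 0.3, -1], [0, 0, 0, 0, 0, 0.1, -1], [0, 0, 0, 0, 0, 0, -1], [0, 0, 0, 0, 0, 0, 1], [0, 0, 0, 0, 0, 0, 1]],
  ],
)

```text
time_s: 25.6
position: [0.5058, -0.2266, 0.0698]
tcp_rot: [[-0.096, 0.995, 0.001], [0.995, 0.096, -0.001], [-0.001, 0.001, -1.0]]
force: [-0.3, 0.1, -0.5]
opening: 0.845
```

Emit:
send_rows(
  moves=[
    [[0, 0, 0, 0, 0, 0, 1], [0, 0, 0, 0, 0, 0, 1], [0, 0, 0, 0, 0, -2, 1], [0, 0, 0, 0, 0, -4, 1], [0, 0, 0, 0, 0, -4.5, 1]],
  ],
)

```text
time_s: 26.1
position: [0.5045, -0.2257, 0.1742]
tcp_rot: [[-0.096, 0.995, -0.003], [0.995, 0.096, 0.003], [0.003, -0.003, -1.0]]
force: [1.5, -0.4, 0.3]
opening: 1.0
```

Emit:
send_rows(
  moves=[
    [[0, 0, 0, 4.4, -0.1, 0, 1], [0, 0, 0, 4.4, -0.1, 0, 1], [0, 0, 0, 4.4, -0.1, 0, 1], [0, 0, 0, 4.4, -0.1, 0, 1], [0, 0, 0, 4.4, -0.1, 0, 1]],
  ],
)

```text
time_s: 26.6
position: [0.479, -0.0064, 0.1746]
tcp_rot: [[-0.095, 0.995, 0.0], [0.995, 0.095, 0.0], [0.0, 0.0, -1.0]]
force: [0.9, -0.2, 0.3]
opening: 0.997
```

```bash
python3 - <<'E'
from h import *
im=cups("wrist",("cup_yellow","cup_blue")); t=capture("top")
a=np.linspace(0,2*np.pi,60); c=cam("top"); k=8; u,v=432,255
for x,y,z,col in((.5045,-.226,.091,(255,0,0)),):
    pass
cr=cv2.resize(t[v-25:v+25,u-25:u+25],None,fx=k,fy=k,interpolation=cv2.INTER_CUBIC)
P=proj(np.c_[.5045+.0325*np.cos(a),-.226+.0325*np.sin(a),0*a+.091],c); cv2.polylines(cr,[((P-[u-25,v-25]+.5)*k).round().astype(int)],True,(255,0,0),1)
cv2.imwrite("pics/o7.png",np.hstack([cr,cv2.resize(im[:280],(800,400))[:,:400]]))
s=capture("scene")
for t in("cup_yellow","cup_blue"):
  for q in regions_of("scene",t)[:1]:
    vv,uu=np.argwhere(q["mask"]).mean(0); print("scene",t,q["p"],cupfit(q["mask"],ray((uu,vv),.035,cam("scene"))[0][:2],cam("scene")))
for q in regions_of("scene","cup_orange")[:2]:
    vv,uu=np.argwhere(q["mask"]).mean(0); print("scene orange (z0=33mm)",q["p"],cupfit(q["mask"],[.5045,-.226],cam("scene"),.033))
go([.4705,.067,.035],5.5)
E
```

```text
wrist cup_yellow 0.56 [0.4697 0.0668] rms px 0.9
wrist cup_blue 0.91 [0.6889 0.1714] rms px 14.74
wrist cup_blue 0.87 [ 0.6729 -0.0417] rms px 7.43
wrist cup_blue 0.6 [0.6071 0.0718] rms px 0.91
scene cup_yellow 0.55 (array([0.46919334, 0.06810882]), np.float64(0.8364680434935104))
scene cup_blue 0.95 (array([0.6065762 , 0.07279766]), np.float64(0.7360229060925613))
scene orange (z0=33mm) 0.66 (array([ 0.50174237, -0.22631655]), np.float64(2.694998482659895))
t 27.0 p [ 0.4801 -0.0092  0.1745] yaw 5.4 tilt [ 0.001 -0.   ] j6 -19.9 turn -0.1 shift cm [ 7.69 -0.23 13.95]
```

View pics/o7.png

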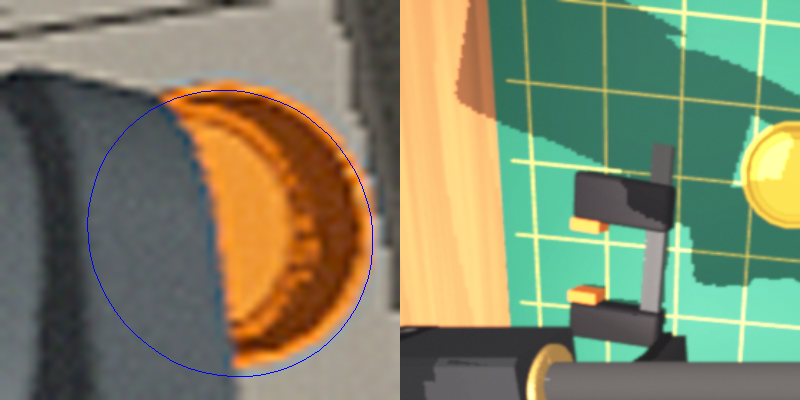

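Orange is seated: its rim matches the expected height and axis to about 2 mm. Now yellow at (0.470, 0.067).

Emit:
send_rows(
  moves=[
    [[0, 0, 0, 3.8, -0.15, 0, 1], [0, 0, 0, 3.85, -0.15, 0, 1], [0, 0, 0, 0, 0, 3, 1], [0, 0, 0, 0, 0, 4, 1], [0, 0, 0, 0, 0, 2.5, 1]],
  ],
)

```text
time_s: 27.5
position: [0.469, 0.0671, 0.0779]
tcp_rot: [[-0.095, 0.995, -0.001], [0.995, 0.095, -0.0], [0.0, -0.001, -1.0]]
force: [-0.9, -0.2, -0.2]
opening: 1.003
```

Emit:
send_rows(
  moves=[
    [[0, 0, 0, 0, 0, 1.9, 1], [0, 0, 0, 0, 0, 1.5, 1], [0, 0, 0, 0, 0, 0.9, 1], [0, 0, 0, 0, 0, 0, 1], [0, 0, 0, 0, 0, 0, 1]],
  ],
)

```text
time_s: 28.0
position: [0.4696, 0.0674, 0.0367]
tcp_rot: [[-0.095, 0.995, 0.0], [0.995, 0.095, -0.0], [-0.0, 0.0, -1.0]]
force: [0.4, -0.0, -0.2]
opening: 1.003
```

Emit:
send_rows(
  moves=[
    [[0, 0, 0, 0, 0, 0, -1], [0, 0, 0, 0, 0, 0, -1], [0, 0, 0, 0, 0, 0, -1], [0, 0, 0, 0, 0, 0, -1], [0, 0, 0, 0, 0, 0, -1]],
  ],
)

```text
time_s: 28.5
position: [0.4697, 0.068, 0.0371]
tcp_rot: [[-0.096, 0.995, 0.002], [0.995, 0.096, -0.0], [-0.0, 0.002, -1.0]]
force: [0.4, 0.1, 4.1]
opening: 0.742
```

Emit:
send_rows(
  moves=[
    [[0, 0, 0, 0, 0, -1, -1], [0, 0, 0, 0, 0, -3, -1], [0, 0, 0, 0, 0, -4, -1], [0, 0, 0, 0, 0, -4, -1], [0, 0, 0, 0, 0, -2, -1]],
  ],
)

```text
time_s: 29.0
position: [0.47, 0.0679, 0.1799]
tcp_rot: [[-0.096, 0.995, 0.004], [0.995, 0.096, -0.0], [-0.001, 0.004, -1.0]]
force: [0.2, -0.3, -1.1]
opening: 0.742
```

Emit:
send_rows(
  moves=[
    [[0, 0, 0, -4.22, 0.1, 0, -1], [0, 0, 0, -4.22, 0.1, 0, -1], [0, 0, 0, -4.22, 0.1, 0, -1], [0, 0, 0, -4.22, 0.1, 0, -1], [0, 0, 0, -4.22, 0.1, 0, -1]],
  ],
)

```text
time_s: 29.5
position: [0.4937, -0.1429, 0.1769]
tcp_rot: [[-0.096, 0.995, -0.001], [0.995, 0.096, 0.0], [0.001, -0.001, -1.0]]
force: [0.8, 0.2, -1.1]
opening: 0.74
```

Emit:
send_rows(
  moves=[
    [[0, 0, 0, -4.22, 0.1, 0, -1], [0, 0, 0, -4.2, 0.1, 0, -1], [0, 0, 0, 0, 0, 0, -1], [0, 0, 0, 0, 0, 0, -1], [0, 0, 0, 0, 0, 0, -1]],
  ],
)

```text
time_s: 30.0
position: [0.5034, -0.2238, 0.1764]
tcp_rot: [[-0.096, 0.995, -0.002], [0.995, 0.096, 0.002], [0.002, -0.002, -1.0]]
force: [-0.2, 0.6, -1.0]
opening: 0.737
```

```bash
python3 - <<'E'
from h import *
go([.5055,-.2265,.098],5.5); print(readout.read_state()["opening"])
E
```

```text
t 30.0 p [ 0.5034 -0.2238  0.1764] yaw 5.5 tilt [-0.002  0.002] j6 -41.2 turn 0.0 shift cm [-0.3   0.19  7.83]
0.7373739111801635
```

Emit:
send_rows(
  moves=[
    [[0, 0, 0, -0.3, 0.2, 1.5, -1], [0, 0, 0, 0, 0, 1.5, -1], [0, 0, 0, 0, 0, 1, -1], [0, 0, 0, 0, 0, 0.5, -1], [0, 0, 0, 0, 0, 0, -1]],
  ],
)

```text
time_s: 30.5
position: [0.5063, -0.2269, 0.131]
tcp_rot: [[-0.097, 0.995, -0.002], [0.995, 0.097, 0.001], [0.001, -0.001, -1.0]]
force: [0.5, -0.2, -1.1]
opening: 0.737
```

Emit:
send_rows(
  moves=[
    [[0, 0, 0, 0, 0, 0.5, -1], [0, 0, 0, 0, 0, 0.5, -1], [0, 0, 0, 0, 0, 0.5, -1], [0, 0, 0, 0, 0, 0.5, -1], [0, 0, 0, 0, 0, 0, -1]],
  ],
)

```text
time_s: 31.0
position: [0.5062, -0.2278, 0.1108]
tcp_rot: [[-0.096, 0.995, -0.001], [0.995, 0.096, 0.001], [0.001, -0.001, -1.0]]
force: [0.4, 0.5, -2.2]
opening: 0.736
```

Emit:
send_rows(
  moves=[
    [[0, 0, 0, 0, 0, 0.5, -1], [0, 0, 0, 0, 0, 0.4, -1], [0, 0, 0, 0, 0, 0.2, -1], [0, 0, 0, 0, 0, 0.1, -1], [0, 0, 0, 0, 0, 0, -1]],
  ],
)

```text
time_s: 31.5
position: [0.5068, -0.2279, 0.1001]
tcp_rot: [[-0.096, 0.995, 0.0], [0.995, 0.096, 0.0], [-0.0, 0.0, -1.0]]
force: [-0.4, 1.8, 3.8]
opening: 0.743
```

Emit:
send_rows(
  moves=[
    [[0, 0, 0, 0, 0, 0.1, -1], [0, 0, 0, 0, 0, 0, 1], [0, 0, 0, 0, 0, 0, 1], [0, 0, 0, 0, 0, 0, 1], [0, 0, 0, 0, 0, 0, 1]],
  ],
)

```text
time_s: 32.0
position: [0.5068, -0.2282, 0.0983]
tcp_rot: [[-0.096, 0.995, -0.0], [0.995, 0.096, -0.0], [-0.0, -0.0, -1.0]]
force: [-0.9, -0.4, 0.3]
opening: 0.974
```

Emit:
send_rows(
  moves=[
    [[0, 0, 0, 0, 0, -2, 1], [0, 0, 0, 0, 0, -4, 1], [0, 0, 0, 0, 0, -3, 1], [0, 0, 0, 3.63, 2.15, 0, 1], [0, 0, 0, 3.63, 2.15, 0, 1]],
  ],
)

```text
time_s: 32.5
position: [0.5436, -0.1524, 0.19]
tcp_rot: [[-0.093, 0.996, 0.003], [0.996, 0.093, -0.002], [-0.002, 0.003, -1.0]]
force: [0.4, -0.0, -0.4]
opening: 1.002
```

Emit:
send_rows(
  moves=[
    [[0, 0, 0, 3.63, 2.15, 0, 1], [0, 0, 0, 3.63, 2.15, 0, 1], [0, 0, 0, 3.63, 2.15, 0, 1], [0, 0, 0, 3.63, 2.15, 0, 1], [0, 0, 0, 0, 0, 0, 1]],
  ],
)

```text
time_s: 33.0
position: [0.6159, 0.0059, 0.1884]
tcp_rot: [[-0.101, 0.995, 0.002], [0.995, 0.101, 0.002], [0.001, 0.002, -1.0]]
force: [-0.8, -0.1, -0.1]
opening: 0.998
```

```bash
python3 - <<'E'
from h import *
im=cups("wrist",("cup_blue",)); s=capture("scene")
for z in(.061,.066):
  for q in regions_of("scene","cup_yellow")[:1]: print("scene yellow z0",z,q["p"],cupfit(q["mask"],[.5045,-.226],cam("scene"),z))
cv2.imwrite("pics/s8.png",np.hstack([cv2.resize(s[70:210,110:250],(500,500),interpolation=2),cv2.resize(im,(300,225))[:,:].repeat(1,0) if 0 else np.zeros((500,1,3),np.uint8)]))
go([.607,.072,.036],5.5)
E
```

```text
wrist cup_blue 0.95 [0.6074 0.0717] rms px 0.91
wrist cup_blue 0.95 [ 0.6666 -0.0347] rms px 11.36
wrist cup_blue 0.62 [0.674 0.152] rms px 11.45
scene yellow z0 0.061 0.88 (array([ 0.50104583, -0.22702088]), np.float64(2.719474792547831))
scene yellow z0 0.066 0.88 (array([ 0.50466151, -0.2231917 ]), np.float64(2.8338915001521583))
t 33.25 p [0.6137 0.     0.1883] yaw 5.4 tilt [-0.001 -0.   ] j6 -15.8 turn -0.1 shift cm [ 7.23  0.04 15.23]
```

View pics/s8.png

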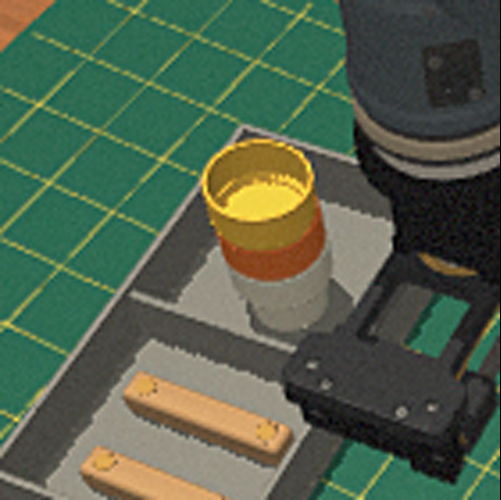

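White, orange and yellow make one straight stack. Now the large blue cup.

Emit:
send_rows(
  moves=[
    [[0, 0, 0, 3.6, 0, 0, 1], [0, 0, 0, 3.6, 0, 0, 1], [0, 0, 0, 0, 0, 4, 1], [0, 0, 0, 0, 0, 4, 1], [0, 0, 0, 0, 0, 3, 1]],
  ],
)

```text
time_s: 33.75
position: [0.6062, 0.0716, 0.0769]
tcp_rot: [[-0.095, 0.996, -0.002], [0.996, 0.095, -0.0], [-0.0, -0.002, -1.0]]
force: [0.0, -0.3, -0.5]
opening: 1.004
```

Emit:
send_rows(
  moves=[
    [[0, 0, 0, 0, 0, 1.9, 1], [0, 0, 0, 0, 0, 1.4, 1], [0, 0, 0, 0, 0, 0.9, 1], [0, 0, 0, 0, 0, 0, 1], [0, 0, 0, 0, 0, 0, 1]],
  ],
)

```text
time_s: 34.25
position: [0.608, 0.0724, 0.0373]
tcp_rot: [[-0.096, 0.995, 0.001], [0.995, 0.096, -0.0], [-0.0, 0.001, -1.0]]
force: [0.3, -0.6, 0.1]
opening: 0.998
```

Emit:
send_rows(
  moves=[
    [[0, 0, 0, 0, 0, 0, -1], [0, 0, 0, 0, 0, 0, -1], [0, 0, 0, 0, 0, 0, -1], [0, 0, 0, 0, 0, 0, -1], [0, 0, 0, 0, 0, 0, -1]],
  ],
)

```text
time_s: 34.75
position: [0.6077, 0.0729, 0.0371]
tcp_rot: [[-0.096, 0.995, 0.001], [0.995, 0.096, -0.0], [-0.0, 0.001, -1.0]]
force: [0.2, 1.1, 3.6]
opening: 0.745
```

Emit:
send_rows(
  moves=[
    [[0, 0, 0, 0, 0, -1, -1], [0, 0, 0, 0, 0, -3.5, -1], [0, 0, 0, 0, 0, -4.5, -1], [0, 0, 0, 0, 0, -4.5, -1], [0, 0, 0, 0, 0, -3, -1]],
  ],
)

```text
time_s: 35.25
position: [0.6081, 0.0728, 0.2052]
tcp_rot: [[-0.096, 0.995, 0.004], [0.995, 0.096, -0.0], [-0.001, 0.004, -1.0]]
force: [1.2, 0.2, -1.2]
opening: 0.743
```

Emit:
send_rows(
  moves=[
    [[0, 0, 0, -3.6, -1.61, 0, -1], [0, 0, 0, -3.6, -1.61, 0, -1], [0, 0, 0, -3.6, -1.61, 0, -1], [0, 0, 0, -3.6, -1.61, 0, -1], [0, 0, 0, -3.6, -1.61, 0, -1]],
  ],
)

```text
time_s: 35.75
position: [0.5434, -0.1152, 0.2019]
tcp_rot: [[-0.097, 0.995, -0.0], [0.995, 0.097, 0.0], [0.0, -0.0, -1.0]]
force: [1.0, -0.3, -2.4]
opening: 0.742
```

Emit:
send_rows(
  moves=[
    [[0, 0, 0, -3.6, -1.61, 0, -1], [0, 0, 0, -3.6, -1.61, 0, -1], [0, 0, 0, -3.55, -1.6, 0, -1], [0, 0, 0, 0, 0, 0, -1], [0, 0, 0, 0, 0, 0, -1]],
  ],
)

```text
time_s: 36.25
position: [0.5062, -0.2262, 0.2017]
tcp_rot: [[-0.094, 0.996, -0.0], [0.996, 0.094, 0.001], [0.001, -0.0, -1.0]]
force: [-0.9, 1.2, -1.4]
opening: 0.746
```

```bash
python3 - <<'E'
from h import *
go([.506,-.227,.127],5.5); print(readout.read_state()["opening"])
E
```

```text
t 36.25 p [ 0.5062 -0.2262  0.2017] yaw 5.4 tilt [-0.     0.001] j6 -41.0 turn -0.1 shift cm [-0.08 -0.02  7.47]
0.7461239528660918
```

Emit:
send_rows(
  moves=[
    [[0, 0, 0, 0, 0, 1.5, -1], [0, 0, 0, 0, 0, 1.5, -1], [0, 0, 0, 0, 0, 1, -1], [0, 0, 0, 0, 0, 0.4, -1], [0, 0, 0, 0, 0, 0, -1]],
  ],
)

```text
time_s: 36.75
position: [0.5067, -0.2248, 0.1571]
tcp_rot: [[-0.097, 0.995, -0.001], [0.995, 0.097, 0.001], [0.001, -0.001, -1.0]]
force: [0.0, 1.6, -0.2]
opening: 0.743
```

Emit:
send_rows(
  moves=[
    [[0, 0, 0, 0, 0, 0.5, -1], [0, 0, 0, 0, 0, 0.5, -1], [0, 0, 0, 0, 0, 0.5, -1], [0, 0, 0, 0, 0, 0.4, -1], [0, 0, 0, 0, 0, 0, -1]],
  ],
)

```text
time_s: 37.25
position: [0.5064, -0.2255, 0.1379]
tcp_rot: [[-0.096, 0.995, -0.001], [0.995, 0.096, 0.001], [0.001, -0.001, -1.0]]
force: [0.1, -0.5, -1.5]
opening: 0.741
```

Emit:
send_rows(
  moves=[
    [[0, 0, 0, 0, 0, 0.4, -1], [0, 0, 0, 0, 0, 0.3, -1], [0, 0, 0, 0, 0, 0.2, -1], [0, 0, 0, 0, 0, 0.2, -1], [0, 0, 0, 0, 0, 0, -1]],
  ],
)

```text
time_s: 37.75
position: [0.5085, -0.2267, 0.1292]
tcp_rot: [[-0.096, 0.995, 0.004], [0.995, 0.096, -0.003], [-0.003, 0.004, -1.0]]
force: [-0.4, -0.6, 6.9]
opening: 0.743
```

Emit:
send_rows(
  moves=[
    [[0, 0, 0, 0, 0, 0, 1], [0, 0, 0, 0, 0, 0, 1], [0, 0, 0, 0, 0, 0, 1], [0, 0, 0, 0, 0, 0, 1], [0, 0, 0, 0, 0, -2, 1]],
  ],
)

```text
time_s: 38.25
position: [0.505, -0.2245, 0.1453]
tcp_rot: [[-0.096, 0.995, -0.005], [0.995, 0.096, 0.004], [0.004, -0.005, -1.0]]
force: [-0.8, -0.0, 0.1]
opening: 0.99
```

Emit:
send_rows(
  moves=[
    [[0, 0, 0, 0, 0, -4, 1], [0, 0, 0, 0, 0, -4, 1], [0, 0, 0, 4.3, 0, 0, 1], [0, 0, 0, 4.3, 0, 0, 1], [0, 0, 0, 4.3, 0, 0, 1]],
  ],
)

```text
time_s: 38.75
position: [0.4941, -0.0963, 0.2278]
tcp_rot: [[-0.095, 0.996, 0.001], [0.996, 0.095, -0.0], [-0.0, 0.001, -1.0]]
force: [1.1, 0.6, 0.2]
opening: 1.002
```

Emit:
send_rows(
  moves=[
    [[0, 0, 0, 4.3, 0, 0, 1], [0, 0, 0, 4.3, 0, 0, 1], [0, 0, 0, 4.3, 0, 0, 1], [0, 0, 0, 4.3, 0, 0, 1], [0, 0, 0, 4.3, 0, 0, 1]],
  ],
)

```text
time_s: 39.25
position: [0.4733, 0.1183, 0.2275]
tcp_rot: [[-0.096, 0.995, -0.0], [0.995, 0.096, -0.0], [-0.0, -0.0, -1.0]]
force: [0.6, 0.7, 0.1]
opening: 0.998
```

```bash
python3 - <<'E'
from h import *
s=capture("scene"); t=capture("top"); c=cam("scene"); ct=cam("top")
a=np.linspace(0,2*np.pi,60)
A=cv2.resize(s,(1120,840)); B=cv2.resize(t,(1120,840))
for im,cc in((A,c),(B,ct)):
    P=proj(np.c_[.506+.0325*np.cos(a),-.2265+.0325*np.sin(a),0*a+.147],cc)
    cv2.polylines(im,[(P*2).round().astype(int)],True,(255,0,255),1)
cv2.imwrite("pics/f9.png",np.hstack([A[100:500,180:580],B[280:680,600:1000]]))
for q in regions_of("top","cup_blue")[:3]:
    v,u=np.argwhere(q["mask"]).mean(0); print(q["p"],(u,v),q["mask"].sum())
print(readout.read_state()["position"],[(d["p"],d["location"]) for d in spot_in("scene","switch_tip")[:1]])
E
```

```text
0.89 (np.float64(446.4532428355958), np.float64(256.49396681749624)) 1326
0.82 (np.float64(322.9858870967742), np.float64(183.59677419354838)) 496
0.58 (np.float64(224.24144869215291), np.float64(175.64788732394365)) 497
[0.47291133 0.11882888 0.22738412] [(0.65, [0.4262, 0.3412, 0.0961])]
```

View pics/f9.png

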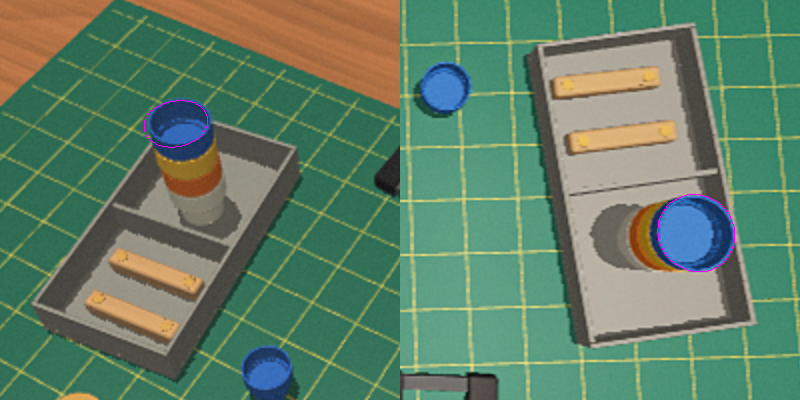

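The stack stands straight, with the blue rim on the predicted circle in both views and even colour bands. Both bars are in the compartment, and the lever tip is where "off" puts it. Handing in.

```bash
python3 -c "
from rig import bot; print(bot.hand_in())"
```

```text
the job is handed in; nothing more can be done
None
```

The tote is packed and I handed the job in at about 39 s of robot time; the hand-in gives no verdict, so what follows is from my own checks.

- **Lever:** I pushed it to its stop before touching any handle, and the stop pushed back with about 13 N. The last check put the ball at y = 0.341 m, against 0.342 m predicted for off.
- **Bag handles:** there were two at this start. Both now lie flat in the empty compartment, as the last top and scene pictures show.
- **Cups:** orange, yellow and the largest blue are nested on the white cup; there was no red cup. The blue rim matches the circle predicted for a fully home stack to within a few mm in both cameras, and the coloured bands are evenly spaced.
- **Left alone:** the arm kept clear of the mug, jar and clamp, and nothing showed them moved. I made no separate final measurement of them.

**Disagreements in the measurements:**
- The top and scene cameras differed by about 3 mm on cup positions, so I used the mean for the white cup's axis. That is inside the 15 mm allowed.
- The silhouette fits to the stacked orange and yellow cups had about 2.7 pixels of error, because they treat each cup as standing free. I relied on the rim overlays for the stack instead.

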